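Start the bench drive: rocker on, bar key in, hold the run button

TASK

Start the polishing drive with closed fingertips: on the grey drive unit press down the raised end of the rocker switch until it is fully over, then on the aluminium selector box press the long bar key fully home, then press the drive unit's round mushroom button all the way down and keep holding it down; the program finishes while still holding it. Keep to that order, do not push the selector's round or square key, and leave the loose things standing where they are: nothing is picked up.

Things in the scene. Friction and masses are not known exactly. Their poses are not given: they have to be found in the camera images.
- drive_unit: Fixed grey sheet-metal control box, 92 mm (x) x 144 mm (y), its top 38 mm above the bench. Origin: centre of its underside; x points to its back (away from the robot at yaw 0), y to its left, z up. On its top: the rocker switch on the left (pivot at x 0, y +35 mm) and the run button on the right (x 0, y -38 mm), both black. A bench lamp is swung away to the back right, its head about 0.3 m over the bench.
- rocker (a joint): The rocker main switch: a black paddle 72 mm long (along the box's x) and 34 mm wide, bent at its middle where it pivots across the box's y. 0 = off: the near half lies level and the far half stands up at 0.24 rad. 0.24 rad = on: the far half is pressed down level (its top then 46 mm above the bench) and the near half stands up. Stiff enough to stay where it is left; about 2 to 4 N near the end of the raised half moves it; hard stop at either end. It starts at 0 to 0.04.
- rocker_far_end (a point): Point on top of the rocker's raised far half, 26 mm from the pivot line, 10 mm from the far edge, mid-width; about 52 mm above the bench when off, 46 mm when on. Moves with the rocker.
- run_button (a joint): The spring-loaded run button: a black mushroom head 40 mm across with a flat top 28 mm across. 0 = up, 0.008 m = fully down at its hard stop. It takes 2 N to start and 6 N fully down, and springs back when let go.
- run_button_top (a point): Centre of the top of the run button, 60 mm above the bench when up, 52 mm when fully down. Moves with the button.
- selector_box: Fixed bare aluminium box, 72 mm (x) x 146 mm (y), its top 34 mm above the bench. Origin: centre of its underside; axes as for the drive unit. On its top three black keys in one row along y, 46 mm apart: round (y +46 mm), square (y 0), long bar (y -46 mm). All stand 13 mm above the box.
- key_bar (a joint): The long bar key, 46 mm (x) x 22 mm (y): the one to press. 0 = up, 0.007 m = fully home at its hard stop. It slides against 3 N of friction and stays where it is left (no spring).
- key_bar_top (a point): Centre of the top of the long bar key, 47 mm above the bench when up, 40 mm when home. Moves with the key.
- key_square (a joint): The square key, 22 x 22 mm, in the middle of the row: not to be pressed. 0 = up, 0.007 m = home. Same friction as the bar key.
- key_round (a joint): The round key, 22 mm across, at the other end of the row: not to be pressed. 0 = up, 0.007 m = home. Same friction as the bar key.
- plate_rest: Fixed drawing rest standing between the robot and the bench's back, up to 185 mm high, over x 0.31 to 0.53 and y -0.08 to 0.16 m; keep the gripper clear of it.
- insert_a: Bystander, loose: a machined steel mould insert, 34 x 46 x 22 mm, by the drive unit. Origin: centre of its underside.
- insert_b: Bystander, loose: a machined steel mould insert, 32 x 38 x 18 mm, by the selector box. Origin: centre of its underside.
- paste_pot: Bystander, loose: a round glass pot with a screw lid, 57 mm across, 36 mm high. Origin: centre of its underside.
- compound_bar: Bystander, loose: a bar of polishing compound, 39 x 89 mm, 30 mm high. Origin: centre of its underside.
- oil_bottle: Bystander, loose: a small white squeeze bottle with a nozzle, 30 x 50 mm, 84 mm high. Origin: centre of its underside.
Mind the look-alikes: they are no part of the job. What is shaped like the selector_box but turquoise is not meant. Leave any turquoise look-alike of the drive_unit alone.

How it is judged:
On the way, in this order (a step that is already met when the one before it is completed fails the run):
1. the rocker switch is pressed over to on (value of joint rocker above 0.19 rad), for 0.2 s.
2. with the rocker on, the long bar key is pressed home (value of joint rocker above 0.19 rad and value of joint key_bar above 0.0055 m), for 0.2 s.
3. the run button is held down (all of step 2 and value of joint run_button above 0.006 m), for 0.3 s.
At the end, for the whole second after the job is handed in: The rocker is on (over 0.19 of 0.24 rad), the bar key home (over 5.5 of 7 mm), the round and square keys still up (under 3 mm), and the fingers hold the run button down (over 6 of 8 mm, with more than 1.5 N), the loose things at rest (all of step 3 and not (value of joint key_round above 0.003 m) and not (value of joint key_square above 0.003 m) and contact force between the fingers and drive_unit above 1.5 N and linear speed of each of insert_a, insert_b, paste_pot, compound_bar, oil_bottle below 0.02 m/s); the arm keeps its last pose, push and grip.
It fails at once if the bar key is pushed in before the rocker is on (value of joint key_bar above 0.003 m and value of joint rocker below 0.19 rad).
It fails at once if the run button is pushed before the bar key is home (value of joint run_button above 0.003 m and value of joint key_bar below 0.0055 m).
It fails at once if the round or the square key is pushed (value of joint any of key_round, key_square above 0.003 m).
It fails at once if a loose thing is picked up or shoved more than 25 mm (distance of any of insert_a, insert_b, paste_pot, compound_bar, oil_bottle from where it was at the start of the episode above 0.025 m).
It also fails if it takes over 40 s, if anything falls off the work surface, if the arm or the gripper's body presses on something with over 40 N, if the wrist force passes 120 N, or if a joint passes its speed limit or range.

ROBOT

A 6-joint arm with a two-finger parallel gripper is mounted at the origin on a cart in front of the work surface, level with it; the furniture and walls round the work are solid. World frame = base frame: x ahead of the robot, y to its left, z up, the work surface at z = 0. Lengths are in m, angles in rad, forces in N, time in s.
With the tool pointing down it reaches from about 0.325 to 0.925 m from the base axis. Payload 3.1 kg.
Tool frame: the origin (TCP) lies between the finger pads; the fingertips stand 19 mm ahead of it and the grasp point (between the pads) is the TCP (arm.finger_overhang is the distance from the TCP to the fingertips, in m); z points along the fingers, y is the line along which they close (so a half turn about z gives the same grasp; the last joint's range is limited). The gripper opens to 85 mm and grips with 20 to 120 N. Pads are 22 mm wide; open, the fingers measure 114 mm over their backs; the gripper's body (76 mm by 85 mm) begins 54 mm behind the grasp point. The pads swing forward as they close: fully open they stand 13 mm farther back than shut.
Start: joints at [-1.214, 0.217, 1.613, -0, 1.311, -0.112], TCP at [0.282, -0.558, 0.25] pointing down, gripper open.
Joint ranges: [-2.75, 2.75], [-0.78, 2.1], [0.31, 2.55], [-1.13, 4.27], [0.13, 2.63], [-2.58, 2.58]. Speed limits (rad/s): [2.79, 2.79, 3.14, 3.14, 3.14, 3.14].

INTERFACE

Orientations are given as a rotation vector (axis times angle).
In Python, from plant import arm gives the robot as it stands. The module is installed in compiled form; this text tells all that it offers.
- The arm moves only by the shell command python3 -m handwheel 'ROWS' [FORCE]. ROWS is JSON, a list of rows, each an object of numbers: "wx", "wy", "wz": the turn, a rotation vector about the tool's x, y, z in degrees; "dx", "dy", "dz": the shift along the tool's x, y, z in cm; "grip": the finger opening in cm, from 0 to 8.54. In form: [{"wx": .., "wy": .., "wz": .., "dx": .., "dy": .., "dz": .., "grip": ..}, ...]. A call has 1 to 10 rows; each row shifts and turns the commanded pose from where the row before left it, along the tool's axes as they then stand; what a row does not reach is not made up. A row lasts 1/10 s, in which the tool goes at most 50 mm and 8.59 degrees, less where a joint would pass 70% of its speed; a pose out of reach is approached as far as the arm can. A call with a gripper value outside its range is refused whole. The fingers move at their own pace and stop on an object; FORCE is the grip in N (left out, the last holds). Time passes only in rows, so rows that do not move let the fingers close. It gives the time, the measured TCP pose, the force, the opening and the grip force at its end, in the units of the state.
- arm.get_state(): the state, without advancing time (a new reading comes with each control period).
- arm.grab_frame(name): name is "scene" or "side" or "wrist"; returns the picture (420x560x3 uint8, blue, green, red); there is no depth.
- arm.get_calibration(name): a dict with "intrinsics" (3x3 intrinsics, pixels), "R" (3x3) and "t" (3): a world point X has camera coordinates R X + t; the wrist camera has in their place "mount" (4x4, takes a point from camera to tool coordinates, whose origin is the TCP and whose axes are the flange's). Camera axes: x right, y down, z forward; pixel columns grow to the right and rows downward; lengths in m; the calibration is good to about 2 mm. A picture is of the moment at which its call begins: read the wrist's pose just before it. get_calibration takes no time and is no camera call.
- arm.close_job(): hands the job in; it is judged then, once.
Trained networks look in the newest picture that a camera, given by its name, has taken for a name from the list of things; names that differ only in an ending like _2 or _b are one class to them, and where a whole thing is asked for, a point or a joint stands for the part that bears it (a point fixed in the world has none). Each returns a list of dicts, best first, with "p" (0 to 1); they miss things now and then, are a little off and sometimes report something else, mostly with a low value. They report only what shows in the picture. A call takes as long as a camera call. They do not tell look-alikes from the thing itself.
- arm.regions_of(query, camera): "pixels" (420x560 bool, what is visible of it) and "pixel" ([column, row] in pixels, amid what is visible of it).
The state is a dict: "time_s": time; "joints": joint angles; "joint_velocities": joint speeds; "joint_efforts": joint torques, N m; "ee_pos": TCP position; "orientation": TCP orientation; "wrist_force": force on the tool from outside, world axes, zero at the start; "wrist_torque": the same for the moment, N m; "gripper_width": finger opening in m; "grasp_force": force on a finger pad.
Only numpy, scipy, OpenCV 4.12 (cv2) and the standard library are available. Lean on these libraries where they do the work, as an engineer would, in place of code of your own. Each camera call takes 0.05 s, during which the arm holds its last target. There are 200 camera calls.

## Working session

There is one attempt and no reset: what is moved stays moved. The work goes in short steps, Python scripts to look and compute and a shell command to move; the robot and the scene stay as the last step left them, time stands still between calls to the robot, and variables do not carry over. Pictures are saved under pics/ and viewed, at most 10 in all, crops included, and the job is handed in when it is done.

```bash
mkdir -p pics; python3 - <<'E'
from plant import arm
import cv2,numpy as np
a=arm.grab_frame("scene");b=arm.grab_frame("side")
cv2.imwrite("pics/a.png",a);cv2.imwrite("pics/b.png",b)
for n in("scene","side"):
    c=arm.get_calibration(n);print(n,np.round(-c["R"].T@c["t"],3))
    for q in("drive_unit","selector_box","run_button","key_bar","rocker"):
        print(q,[(np.round(r["p"],2),np.round(r["pixel"])) for r in arm.regions_of(q,n)[:4]])
s=arm.get_state();print(s["time_s"],s["ee_pos"],s["orientation"],s["wrist_force"])
E
```

```text
scene [-0.228  0.62   0.791]
drive_unit [(np.float64(0.97), array([349., 212.])), (np.float64(0.71), array([206., 288.]))]
selector_box [(np.float64(0.82), array([378., 183.])), (np.float64(0.69), array([265., 229.]))]
run_button [(np.float64(0.68), array([224., 276.]))]
key_bar [(np.float64(0.5), array([273., 216.]))]
rocker [(np.float64(0.7), array([193., 283.])), (np.float64(0.59), array([334., 204.]))]
side [ 0.449 -0.974  1.026]
drive_unit [(np.float64(0.74), array([285., 270.])), (np.float64(0.69), array([255., 174.]))]
selector_box [(np.float64(0.71), array([315., 341.])), (np.float64(0.68), array([289., 206.])), (np.float64(0.59), array([298., 213.]))]
run_button [(np.float64(0.5), array([248., 171.])), (np.float64(0.44), array([279., 270.]))]
key_bar [(np.float64(0.7), array([317., 348.])), (np.float64(0.43), array([248., 171.])), (np.float64(0.4), array([296., 214.]))]
rocker [(np.float64(0.5), array([286., 256.]))]
0.6 [ 0.28241247 -0.55759703  0.25035676] [3.05556579e+00 7.29670162e-01 3.17383699e-05] [ 0.32653219 -0.24557723  0.35745744]
```

View pics/a.png

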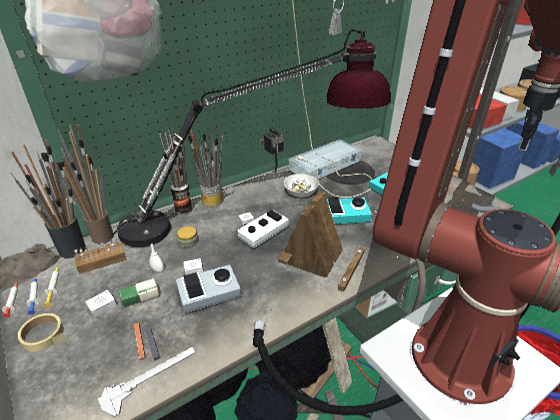

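View pics/b.png

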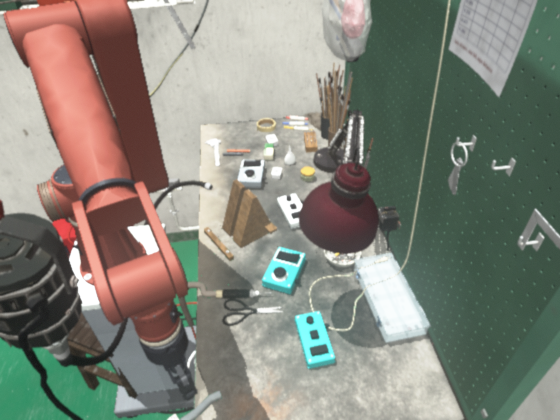

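The scene view shows the grey drive unit at (209,288) and the white/aluminium selector at (263,229). The turquoise look-alikes are at (349,209) and (378,183). In the side view, grey is at (251,173), aluminium at (293,210), and turquoise at (285,270) and (315,341). I choose the grey and aluminium ones, and will check them with a close crop and a fit.

```bash
cat > h.py <<'E'
import cv2,numpy as np
from scipy.optimize import minimize
from plant import arm
def proj(n,X,pose=None):
    c=arm.get_calibration(n)
    if n=="wrist":
        M=np.eye(4);M[:3,:3]=cv2.Rodrigues(np.array(pose[1]))[0];M[:3,3]=pose[0]
        W=np.linalg.inv(M@c["mount"]);R,t=W[:3,:3],W[:3,3]
    else:R,t=c["R"],c["t"]
    p=(np.asarray(X)@np.array(R).T+t)@np.array(c["intrinsics"]).T
    return p[:,:2]/p[:,2:]
def unproj(n,px,z,pose=None):
    f=lambda q:np.sum((proj(n,[[q[0],q[1],z]],pose)[0]-px)**2)
    return minimize(f,[.55,.1],method="Nelder-Mead",options=dict(xatol=1e-5,fatol=1e-4)).x
def pts(p,L):
    L=np.array(L,float);c,s=np.cos(p[2]),np.sin(p[2])
    return np.c_[p[0]+c*L[:,0]-s*L[:,1],p[1]+s*L[:,0]+c*L[:,1],L[:,2]]
def box(a,b,h,extra=()):
    return [(i*a/2,j*b/2,k) for i in(-1,1) for j in(-1,1) for k in(0,h)]+list(extra)
DU=box(.092,.144,.038,[(0.013*np.cos(t),-.038+.013*np.sin(t),.060) for t in np.arange(0,6.3,.5)]+[(.035,.018,.054),(.035,.052,.054)])
SB=box(.072,.146,.034,[(i*.02,j*.054,.047) for i in(-1,1) for j in(-1,1)])
def fit(views,L,p0):
    def cost(p):
        s=0
        for n,m,pose in views:
            h=cv2.convexHull(proj(n,pts(p,L),pose).astype(np.float32))
            q=np.zeros((1680,2240),np.uint8);cv2.fillConvexPoly(q,np.int32(h*4*16),1,shift=4)
            q=cv2.resize(q.astype(np.float32),(560,420),interpolation=cv2.INTER_AREA)
            s+=1-np.minimum(q,m).sum()/np.maximum(q,m).sum()
        return s
    best=None
    for y in np.arange(-.9,.91,.3):
        r=minimize(cost,[p0[0],p0[1],y],method="Nelder-Mead",options=dict(initial_simplex=[[p0[0],p0[1],y],[p0[0]+.02,p0[1],y],[p0[0],p0[1]+.02,y],[p0[0],p0[1],y+.2]],xatol=2e-4,fatol=1e-4))
        if best is None or r.fun<best.fun:best=r
    return best.x,best.fun
E
python3 - <<'E'
from h import *
a=arm.grab_frame("scene");b=arm.grab_frame("side")
im=np.hstack([cv2.resize(a[195:320,160:300],None,fx=2.8,fy=2.8,interpolation=2),cv2.resize(b[120:245,200:340],None,fx=2.8,fy=2.8,interpolation=2)])
cv2.imwrite("pics/c.png",im)
T={"drive_unit":dict(scene=(209,288),side=(251,173)),"selector_box":dict(scene=(263,229),side=(293,210))}
for q,L in(("drive_unit",DU),("selector_box",SB)):
    V=[]
    for n in("scene","side"):
        rs=[r for r in arm.regions_of(q,n) if np.hypot(*(np.array(r["pixel"])-T[q][n]))<15]
        if rs:
            V.append((n,rs[0]["pixels"].astype(np.float32),None));p0=unproj(n,T[q][n],.03);print(q,n,p0,rs[0]["p"],rs[0]["pixels"].sum())
    for v in [V]+[[v] for v in V]:print([w[0] for w in v],fit(v,L,p0))
for q in("insert","paste_pot","compound_bar","oil_bottle"):
    for r in arm.regions_of(q if q!="insert" else "insert_a","scene")[:3]:print(q,r["p"],r["pixel"],unproj("scene",r["pixel"],.02))
E
```

```text
drive_unit scene [0.468255   0.37547544] 0.55 2042
drive_unit side [0.47497623 0.36008535] 0.62 639
['scene', 'side'] (array([ 0.47899881,  0.37444082, -0.16666417]), np.float64(0.2636902928352356))
['scene'] (array([ 0.48201701,  0.37332993, -0.20018179]), np.float64(0.10876035690307617))
['side'] (array([ 0.47901431,  0.37580769, -0.16483119]), np.float64(0.14515990018844604))
selector_box scene [0.59322213 0.14171236] 0.62 1131
selector_box side [0.60556154 0.11872583] 0.79 558
['scene', 'side'] (array([0.60816551, 0.13167294, 0.19455583]), np.float64(0.3780030608177185))
['scene'] (array([0.60949912, 0.13045304, 0.20843286]), np.float64(0.07185506820678711))
['side'] (array([ 0.59817651,  0.13362599, -0.00753357]), np.float64(0.28710663318634033))
insert 0.63 [192.6, 269.5] [0.56164949 0.37938664]
insert 0.55 [245.0, 219.9] [0.6725856  0.15791017]
paste_pot 0.78 [187.5, 238.4] [0.68825886 0.33930715]
compound_bar 0.77 [142.0, 294.1] [0.55104373 0.51864556]
oil_bottle 0.75 [263.5, 231.4] [0.59353917 0.14013068]
oil_bottle 0.69 [154.1, 261.0] [0.64982612 0.45237616]
```

View pics/c.png

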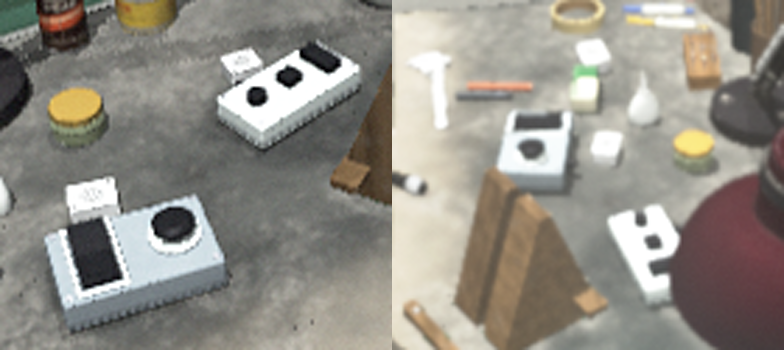

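The crop confirms it. The grey drive unit has its rocker on the left at scene (193,283) and button on the right at (222,275). The selector's bar key is at the right/-y end, scene (273,216). Drive ≈ (0.480,0.374), yaw -0.19; selector ≈ (0.609,0.130), yaw 0.21. Next I check the lamp clearance and plan the legs.

```bash
cat >> h.py <<'E'
def delta(x,y,z,yaw=None):
    "rows needed: cm in tool axes, deg about tool z (applied separately)"
    s=arm.get_state();R=cv2.Rodrigues(np.array(s["orientation"]))[0]
    d=R.T@(np.array([x,y,z])-s["ee_pos"])*100
    y0=np.degrees(np.arctan2(R[1,0],R[0,0]))
    print("t",round(s["time_s"],2),"pos",np.round(s["ee_pos"],4),"yaw",round(y0,1),"tilt",np.round(R[:,2],3),"F",np.round(s["wrist_force"],1),"w",round(s["gripper_width"],4))
    print("d cm",np.round(d,2),"len",round(np.linalg.norm(d),1), "" if yaw is None else "wz %.1f"%(y0-yaw))
E
python3 - <<'E'
from h import *
f=lambda q:np.sum((proj("scene",[q])[0]-(358,92))**2)+np.sum((proj("side",[q])[0]-(340,222))**2)
r=minimize(f,[.6,0,.35],method="Nelder-Mead",options=dict(maxiter=2000));print("lamp",r.x,r.fun)
delta(.40,-.05,.30,0)
E
```

```text
lamp [ 0.66814593 -0.26365047  0.32895544] 15.073756015647099
t 1.1 pos [ 0.2824 -0.5576  0.2503] yaw 26.9 tilt [-0. -0. -1.] F [ 0.2  0.1 -0.2] w 0.0854
d cm [ 33.42 -39.97  -4.97] len 52.3 wz 26.9
```

```bash
python3 -m handwheel '[{"dx":3.2,"dy":-3.8,"dz":-0.5,"grip":0},{"dx":3.2,"dy":-3.8,"dz":-0.5,"grip":0},{"dx":3.2,"dy":-3.8,"dz":-0.5,"grip":0},{"dx":3.2,"dy":-3.8,"dz":-0.5,"grip":0},{"dx":3.2,"dy":-3.8,"dz":-0.5,"grip":0},{"dx":3.2,"dy":-3.8,"dz":-0.5,"grip":0},{"dx":3.2,"dy":-3.8,"dz":-0.5,"grip":0},{"dx":3.2,"dy":-3.8,"dz":-0.5,"grip":0},{"dx":3.2,"dy":-3.8,"dz":-0.5,"grip":0},{"dx":3.2,"dy":-3.8,"dz":-0.5,"grip":0}]' 40; python3 -c "
from h import *
delta(.44,.36,.28,0)"
```

```text
t 1.1 pos [ 0.2824 -0.5576  0.2503] yaw 26.9 tilt [-0. -0. -1.] F [ 0.2  0.1 -0.2] w 0.0854
d cm [ 55.52 -74.74  -2.97] len 93.1 wz 26.9invalid input at $[0]: expected keys wx, wy, wz, dx, dy, dz, grip
```

All keys are required in each row.

```bash
python3 -m handwheel '[{"wx":0,"wy":0,"wz":0,"dx":3.2,"dy":-3.8,"dz":-0.5,"grip":0},{"wx":0,"wy":0,"wz":0,"dx":3.2,"dy":-3.8,"dz":-0.5,"grip":0},{"wx":0,"wy":0,"wz":0,"dx":3.2,"dy":-3.8,"dz":-0.5,"grip":0},{"wx":0,"wy":0,"wz":0,"dx":3.2,"dy":-3.8,"dz":-0.5,"grip":0},{"wx":0,"wy":0,"wz":0,"dx":3.2,"dy":-3.8,"dz":-0.5,"grip":0},{"wx":0,"wy":0,"wz":0,"dx":3.2,"dy":-3.8,"dz":-0.5,"grip":0},{"wx":0,"wy":0,"wz":0,"dx":3.2,"dy":-3.8,"dz":-0.5,"grip":0},{"wx":0,"wy":0,"wz":0,"dx":3.2,"dy":-3.8,"dz":-0.5,"grip":0},{"wx":0,"wy":0,"wz":0,"dx":3.2,"dy":-3.8,"dz":-0.5,"grip":0},{"wx":0,"wy":0,"wz":0,"dx":3.2,"dy":-3.8,"dz":-0.5,"grip":0}]' 40; python3 -c "
from h import *
delta(.44,.34,.28,0)"
```

```text
time_s: 2.1
ee_pos: [0.3963, -0.0721, 0.301]
orientation: [3.055, 0.729, 0.002]
wrist_force: [1.0, -0.3, 1.1]
gripper_width: -0.0
grasp_force: 0.0
t 2.1 pos [ 0.3963 -0.0721  0.301 ] yaw 26.8 tilt [ 0.002 -0.001 -1.   ] F [ 1.  -0.3  1.1] w -0.0
d cm [ 22.5  -34.8    2.08] len 41.5 wz 26.8
```

```bash
python3 -m handwheel '[{"wx":0,"wy":0,"wz":0,"dx":2.4,"dy":-3.7,"dz":0.2,"grip":0},{"wx":0,"wy":0,"wz":0,"dx":2.4,"dy":-3.7,"dz":0.2,"grip":0},{"wx":0,"wy":0,"wz":0,"dx":2.4,"dy":-3.7,"dz":0.2,"grip":0},{"wx":0,"wy":0,"wz":0,"dx":2.4,"dy":-3.7,"dz":0.2,"grip":0},{"wx":0,"wy":0,"wz":0,"dx":2.4,"dy":-3.7,"dz":0.2,"grip":0},{"wx":0,"wy":0,"wz":0,"dx":2.4,"dy":-3.7,"dz":0.2,"grip":0},{"wx":0,"wy":0,"wz":0,"dx":2.4,"dy":-3.7,"dz":0.2,"grip":0},{"wx":0,"wy":0,"wz":0,"dx":2.4,"dy":-3.7,"dz":0.2,"grip":0},{"wx":0,"wy":0,"wz":0,"dx":2.4,"dy":-3.7,"dz":0.2,"grip":0}]' >/dev/null; python3 -m handwheel '[{"wx":0,"wy":0,"wz":6.7,"dx":0,"dy":0,"dz":0,"grip":0},{"wx":0,"wy":0,"wz":6.7,"dx":0,"dy":0,"dz":0,"grip":0},{"wx":0,"wy":0,"wz":6.7,"dx":0,"dy":0,"dz":0,"grip":0},{"wx":0,"wy":0,"wz":6.7,"dx":0,"dy":0,"dz":0,"grip":0},{"wx":0,"wy":0,"wz":0,"dx":0,"dy":0,"dz":0,"grip":0},{"wx":0,"wy":0,"wz":0,"dx":0,"dy":0,"dz":0,"grip":0}]' >/dev/null
python3 - <<'E'
from h import *
s=arm.get_state();po=(s["ee_pos"],s["orientation"])
w=arm.grab_frame("wrist")
p0=[.480,.374,-.19]
q=proj("wrist",pts(p0,[(0,0,.03)]),po)[0];print("expected",q)
for r in arm.regions_of("drive_unit","wrist"):
    print(r["p"],r["pixel"],r["pixels"].sum(),fit([("wrist",r["pixels"].astype(np.float32),po)],DU,p0))
for n in("run_button","rocker"):
    for r in arm.regions_of(n,"wrist"):print(n,r["p"],r["pixel"],unproj("wrist",r["pixel"],.055 if n=="run_button" else .048,po))
for u in proj("wrist",pts(p0,DU),po):cv2.circle(w,tuple(int(v) for v in u),2,(0,0,255),-1)
cv2.imwrite("pics/d.png",w)
delta(.48,.374,.28,0)
E
```

```text
expected [226.44245191 137.56198715]
0.85 [226.8, 138.5] 13528 (array([ 0.47721306,  0.3725565 , -0.20019085]), np.float64(0.0330696702003479))
run_button 0.68 [263.1, 151.5] [0.46881836 0.33564226]
rocker 0.7 [189.0, 132.4] [0.48613222 0.40749665]
t 3.8 pos [0.4385 0.3206 0.2824] yaw 0.1 tilt [ 0.  0. -1.] F [ 0.6  0.1 -0.4] w -0.0002
d cm [ 4.16 -5.33  0.24] len 6.8 wz 0.1
```

View pics/d.png

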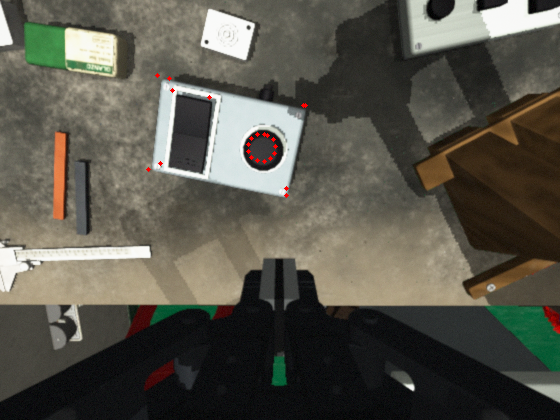

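The wrist view matches the fit: rocker at (189,132), button at (263,151), with the projected corners on the box. The drive unit is at (0.477,0.373), yaw -0.200, so rocker_far_end is (0.510,0.402).

```bash
python3 -m handwheel '[{"wx":0,"wy":0,"wz":0,"dx":2.4,"dy":-2.7,"dz":2,"grip":0},{"wx":0,"wy":0,"wz":0,"dx":2.4,"dy":-2.7,"dz":2,"grip":0},{"wx":0,"wy":0,"wz":0,"dx":2.3,"dy":-2.7,"dz":2,"grip":0},{"wx":0,"wy":0,"wz":0,"dx":0,"dy":0,"dz":4,"grip":0},{"wx":0,"wy":0,"wz":0,"dx":0,"dy":0,"dz":4,"grip":0},{"wx":0,"wy":0,"wz":0,"dx":0,"dy":0,"dz":4,"grip":0},{"wx":0,"wy":0,"wz":0,"dx":0,"dy":0,"dz":0,"grip":0},{"wx":0,"wy":0,"wz":0,"dx":0,"dy":0,"dz":0,"grip":0}]'; python3 -c "
from h import *
delta(.5096,.4017,.065)"
```

```text
time_s: 4.6
ee_pos: [0.5089, 0.4014, 0.1018]
orientation: [3.14, 0.002, -0.003]
wrist_force: [0.8, 0.3, 1.4]
gripper_width: 0.0001
grasp_force: 0.0
t 4.6 pos [0.5089 0.4014 0.1018] yaw 0.1 tilt [-0.002 -0.001 -1.   ] F [0.8 0.3 1.4] w 0.0001
d cm [ 0.08 -0.03  3.68] len 3.7
```

```bash
python3 -m handwheel '[{"wx":0,"wy":0,"wz":0,"dx":0,"dy":0,"dz":1.2,"grip":0},{"wx":0,"wy":0,"wz":0,"dx":0,"dy":0,"dz":1.0,"grip":0},{"wx":0,"wy":0,"wz":0,"dx":0,"dy":0,"dz":0.5,"grip":0},{"wx":0,"wy":0,"wz":0,"dx":0,"dy":0,"dz":0.5,"grip":0},{"wx":0,"wy":0,"wz":0,"dx":0,"dy":0,"dz":0.3,"grip":0},{"wx":0,"wy":0,"wz":0,"dx":0,"dy":0,"dz":0.2,"grip":0},{"wx":0,"wy":0,"wz":0,"dx":0,"dy":0,"dz":0,"grip":0},{"wx":0,"wy":0,"wz":0,"dx":0,"dy":0,"dz":0,"grip":0}]'
```

```text
time_s: 5.4
ee_pos: [0.5097, 0.4021, 0.0657]
orientation: [-3.141, -0.001, -0.001]
wrist_force: [-0.4, -0.3, 2.3]
gripper_width: 0.0002
grasp_force: 1.0
```

```bash
python3 -m handwheel '[{"wx":0,"wy":0,"wz":0,"dx":0,"dy":0,"dz":0.15,"grip":0},{"wx":0,"wy":0,"wz":0,"dx":0,"dy":0,"dz":0.15,"grip":0},{"wx":0,"wy":0,"wz":0,"dx":0,"dy":0,"dz":0,"grip":0},{"wx":0,"wy":0,"wz":0,"dx":0,"dy":0,"dz":0,"grip":0},{"wx":0,"wy":0,"wz":0,"dx":0,"dy":0,"dz":0,"grip":0}]'
```

```text
time_s: 5.9
ee_pos: [0.5099, 0.4021, 0.065]
orientation: [-3.141, -0.002, -0.001]
wrist_force: [-1.2, -2.1, 11.5]
gripper_width: 0.0
grasp_force: 5.9
```

The hard stop was reached: the tip is at 46 mm and the force rises to 11.5 N. Now up and over to the selector.

```bash
python3 -m handwheel '[{"wx":0,"wy":0,"wz":0,"dx":0,"dy":0,"dz":-4.2,"grip":0},{"wx":0,"wy":0,"wz":0,"dx":0,"dy":0,"dz":-4.4,"grip":0},{"wx":0,"wy":0,"wz":0,"dx":0,"dy":0,"dz":-4.4,"grip":0},{"wx":0,"wy":0,"wz":0,"dx":0,"dy":0,"dz":-4.4,"grip":0},{"wx":0,"wy":0,"wz":0,"dx":0,"dy":0,"dz":-4.4,"grip":0}]' >/dev/null; python3 -m handwheel '[{"wx":0,"wy":0,"wz":0,"dx":0.8,"dy":4,"dz":0,"grip":0},{"wx":0,"wy":0,"wz":0,"dx":0.8,"dy":4,"dz":0,"grip":0},{"wx":0,"wy":0,"wz":0,"dx":0.8,"dy":4,"dz":0,"grip":0},{"wx":0,"wy":0,"wz":0,"dx":0.8,"dy":4,"dz":0,"grip":0},{"wx":0,"wy":0,"wz":0,"dx":0.8,"dy":4,"dz":0,"grip":0},{"wx":0,"wy":0,"wz":0,"dx":0.8,"dy":4,"dz":0,"grip":0},{"wx":0,"wy":0,"wz":0,"dx":0.8,"dy":4,"dz":0,"grip":0},{"wx":0,"wy":0,"wz":0,"dx":0,"dy":0,"dz":0,"grip":0},{"wx":0,"wy":0,"wz":0,"dx":0,"dy":0,"dz":0,"grip":0}]' >/dev/null
python3 - <<'E'
from h import *
s=arm.get_state();po=(s["ee_pos"],s["orientation"])
w=arm.grab_frame("wrist")
p0=[.609,.130,.21]
print("expected",proj("wrist",pts(p0,[(0,0,.03)]),po)[0])
for r in arm.regions_of("selector_box","wrist"):
    x,c=fit([("wrist",r["pixels"].astype(np.float32),po)],SB,p0);b=pts(x,[(0,-.046,.047)])[0]
    print(r["p"],r["pixel"],r["pixels"].sum(),x,c,"bar",b);delta(*b[:2],.1)
for n in("key_bar","key_square","key_round"):
    for r in arm.regions_of(n,"wrist"):print(n,r["p"],r["pixel"],unproj("wrist",r["pixel"],.045,po))
for u in proj("wrist",pts(x,SB+[(0,-.046,.047)]),po):cv2.circle(w,tuple(int(v) for v in u),2,(0,0,255),-1)
cv2.imwrite("pics/e.png",w)
E
```

```text
expected [270.25396627 134.8100037 ]
0.64 [270.0, 132.7] 10698 [0.60740967 0.13032987 0.20657402] 0.04446607828140259 bar [0.61684463 0.08530786 0.047     ]
t 7.4 pos [0.5649 0.1228 0.2797] yaw 0.1 tilt [-0.002  0.001 -1.   ] F [0.3 0.3 0.6] w -0.0002
d cm [ 5.21  3.78 17.96] len 19.1 
key_bar 0.88 [317.2, 127.6] [0.61679772 0.08433347]
key_bar 0.53 [253.6, 52.7] [0.68346036 0.14426238]
key_bar 0.41 [14.8, 253.3] [0.48663658 0.40287216]
key_square 0.87 [267.4, 137.6] [0.60738683 0.13242945]
key_round 0.7 [228.1, 143.3] [0.6019766  0.17082724]
```

View pics/e.png

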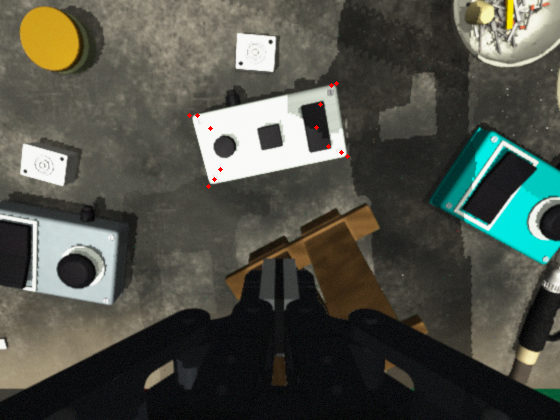

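The wrist view shows the bar key at (317,128), square at (267,138) and round at (228,143); the fit dots agree. The bar is at (0.617,0.085).

```bash
python3 -m handwheel '[{"wx":0,"wy":0,"wz":0,"dx":2.8,"dy":1.9,"dz":0,"grip":0},{"wx":0,"wy":0,"wz":0,"dx":2.7,"dy":1.9,"dz":0,"grip":0},{"wx":0,"wy":0,"wz":0,"dx":0,"dy":0,"dz":4.5,"grip":0},{"wx":0,"wy":0,"wz":0,"dx":0,"dy":0,"dz":4.5,"grip":0},{"wx":0,"wy":0,"wz":0,"dx":0,"dy":0,"dz":4.5,"grip":0},{"wx":0,"wy":0,"wz":0,"dx":0,"dy":0,"dz":4.5,"grip":0},{"wx":0,"wy":0,"wz":0,"dx":0,"dy":0,"dz":1,"grip":0},{"wx":0,"wy":0,"wz":0,"dx":0,"dy":0,"dz":0,"grip":0},{"wx":0,"wy":0,"wz":0,"dx":0,"dy":0,"dz":0,"grip":0}]'
```

```text
time_s: 8.45
ee_pos: [0.6225, 0.0845, 0.0927]
orientation: [-3.141, -0.003, -0.006]
wrist_force: [0.4, 0.5, 0.1]
gripper_width: -0.0001
grasp_force: 0.0
```

```bash
python3 -m handwheel '[{"wx":0,"wy":0,"wz":0,"dx":-0.2,"dy":0,"dz":1.2,"grip":0},{"wx":0,"wy":0,"wz":0,"dx":0,"dy":0,"dz":1.0,"grip":0},{"wx":0,"wy":0,"wz":0,"dx":0,"dy":0,"dz":0.5,"grip":0},{"wx":0,"wy":0,"wz":0,"dx":0,"dy":0,"dz":0.3,"grip":0},{"wx":0,"wy":0,"wz":0,"dx":0,"dy":0,"dz":0.3,"grip":0},{"wx":0,"wy":0,"wz":0,"dx":0,"dy":0,"dz":0.3,"grip":0},{"wx":0,"wy":0,"wz":0,"dx":0,"dy":0,"dz":0,"grip":0},{"wx":0,"wy":0,"wz":0,"dx":0,"dy":0,"dz":0,"grip":0},{"wx":0,"wy":0,"wz":0,"dx":0,"dy":0,"dz":0,"grip":0}]'
```

```text
time_s: 9.35
ee_pos: [0.6192, 0.0839, 0.0587]
orientation: [3.141, 0.002, -0.001]
wrist_force: [-8.6, -0.1, 19.3]
gripper_width: -0.0
grasp_force: 10.3
```

The bar key is home: tip at 39.7 mm, hard stop at 19 N. Back to the drive unit, with a quick look at the rocker and button on the way.

```bash
python3 -m handwheel '[{"wx":0,"wy":0,"wz":0,"dx":0,"dy":0,"dz":-4.4,"grip":0},{"wx":0,"wy":0,"wz":0,"dx":0,"dy":0,"dz":-4.5,"grip":0},{"wx":0,"wy":0,"wz":0,"dx":0,"dy":0,"dz":-4.5,"grip":0},{"wx":0,"wy":0,"wz":0,"dx":0,"dy":0,"dz":-4.5,"grip":0},{"wx":0,"wy":0,"wz":0,"dx":0,"dy":0,"dz":-4.4,"grip":0}]' >/dev/null; python3 -m handwheel '[{"wx":0,"wy":0,"wz":0,"dx":-2.7,"dy":-3.6,"dz":0,"grip":0},{"wx":0,"wy":0,"wz":0,"dx":-2.7,"dy":-3.6,"dz":0,"grip":0},{"wx":0,"wy":0,"wz":0,"dx":-2.7,"dy":-3.6,"dz":0,"grip":0},{"wx":0,"wy":0,"wz":0,"dx":-2.7,"dy":-3.6,"dz":0,"grip":0},{"wx":0,"wy":0,"wz":0,"dx":-2.7,"dy":-3.6,"dz":0,"grip":0},{"wx":0,"wy":0,"wz":0,"dx":-2.7,"dy":-3.6,"dz":0,"grip":0},{"wx":0,"wy":0,"wz":0,"dx":-2.7,"dy":-3.6,"dz":0,"grip":0},{"wx":0,"wy":0,"wz":0,"dx":0,"dy":0,"dz":0,"grip":0},{"wx":0,"wy":0,"wz":0,"dx":0,"dy":0,"dz":0,"grip":0}]' >/dev/null
python3 - <<'E'
from h import *
s=arm.get_state();po=(s["ee_pos"],s["orientation"])
w=arm.grab_frame("wrist");cv2.imwrite("pics/f.png",w)
for r in arm.regions_of("run_button","wrist"):print(r["p"],r["pixel"],unproj("wrist",r["pixel"],.055,po))
delta(.4695,.3354,.095)
E
```

```text
0.9 [277.4, 139.7] [0.47070387 0.3372207 ]
t 10.85 pos [0.4299 0.335  0.2771] yaw 0.0 tilt [ 0.    -0.001 -1.   ] F [ 0.1 -0.  -0.3] w -0.0003
d cm [ 3.96 -0.05 18.21] len 18.6
```

View pics/f.png

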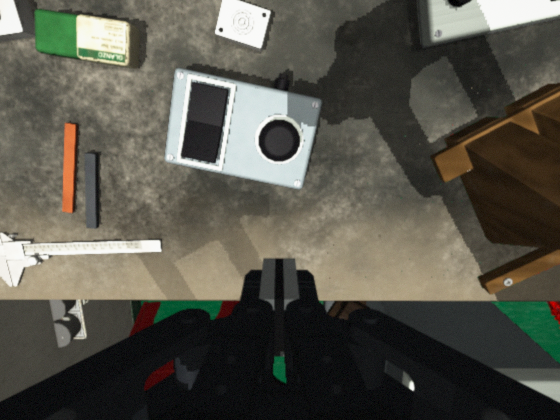

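The rocker at (206,122) now has its shading reversed, so it is on; the button is at (277,140), giving (0.470,0.336). Moving down onto it.

```bash
python3 -m handwheel '[{"wx":0,"wy":0,"wz":0,"dx":2.0,"dy":-0.1,"dz":2,"grip":0},{"wx":0,"wy":0,"wz":0,"dx":2.0,"dy":0,"dz":2,"grip":0},{"wx":0,"wy":0,"wz":0,"dx":0,"dy":0,"dz":4.5,"grip":0},{"wx":0,"wy":0,"wz":0,"dx":0,"dy":0,"dz":4.5,"grip":0},{"wx":0,"wy":0,"wz":0,"dx":0,"dy":0,"dz":4.0,"grip":0},{"wx":0,"wy":0,"wz":0,"dx":0,"dy":0,"dz":1,"grip":0},{"wx":0,"wy":0,"wz":0,"dx":0,"dy":0,"dz":0,"grip":0},{"wx":0,"wy":0,"wz":0,"dx":0,"dy":0,"dz":0,"grip":0}]'
```

```text
time_s: 11.65
ee_pos: [0.4714, 0.3369, 0.0993]
orientation: [-3.14, 0.0, -0.005]
wrist_force: [0.0, 0.5, 0.9]
gripper_width: 0.0003
grasp_force: 0.0
```

```bash
python3 -m handwheel '[{"wx":0,"wy":0,"wz":0,"dx":0,"dy":0,"dz":1.0,"grip":0},{"wx":0,"wy":0,"wz":0,"dx":0,"dy":0,"dz":0.9,"grip":0},{"wx":0,"wy":0,"wz":0,"dx":0,"dy":0,"dz":0.4,"grip":0},{"wx":0,"wy":0,"wz":0,"dx":0,"dy":0,"dz":0.4,"grip":0},{"wx":0,"wy":0,"wz":0,"dx":0,"dy":0,"dz":0.3,"grip":0},{"wx":0,"wy":0,"wz":0,"dx":0,"dy":0,"dz":0.2,"grip":0},{"wx":0,"wy":0,"wz":0,"dx":0,"dy":0,"dz":0,"grip":0},{"wx":0,"wy":0,"wz":0,"dx":0,"dy":0,"dz":0,"grip":0},{"wx":0,"wy":0,"wz":0,"dx":0,"dy":0,"dz":0,"grip":0},{"wx":0,"wy":0,"wz":0,"dx":0,"dy":0,"dz":0,"grip":0}]'
```

```text
time_s: 12.65
ee_pos: [0.4706, 0.3374, 0.0708]
orientation: [3.141, 0.003, 0.001]
wrist_force: [-7.5, -5.8, 27.0]
gripper_width: 0.0005
grasp_force: 13.4
```

The button is at its stop (tip at 51.8 mm) and firmly held. Handing in.

```bash
python3 -m handwheel '[{"wx":0,"wy":0,"wz":0,"dx":0,"dy":0,"dz":0,"grip":0},{"wx":0,"wy":0,"wz":0,"dx":0,"dy":0,"dz":0,"grip":0}]'; python3 -c "
from plant import arm
print(arm.close_job())"
```

```text
time_s: 12.85
ee_pos: [0.4706, 0.3374, 0.0708]
orientation: [3.141, 0.003, 0.001]
wrist_force: [-8.1, -5.3, 26.8]
gripper_width: 0.0001
grasp_force: 13.4
the job is handed in; nothing more can be done
None
```

I handed the job in at about 12.9 s with the rocker pressed over, then the bar key home, then the run button held at its stop with about 27 N; the hand-in call returned no verdict.

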